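# Turn the quarter-turn fastener into line and hold the access panel shut

## Robot

A 6-joint arm with a two-finger parallel gripper is mounted at the origin on a cart in front of the work surface, level with it; the furniture and walls round the work are solid. World frame = base frame: x ahead of the robot, y to its left, z up, the work surface at z = 0. Lengths are in m, angles in rad, forces in N, time in s.
With the tool pointing down it reaches from about 0.425 to 0.95 m from the base axis. Payload 3.5 kg.
Tool frame: the origin (TCP) lies at the very end of the fingers, on their centre line; the grasp point (between the pads) lies 19 mm behind it; z points along the fingers, y is the line along which they close (so a half turn about z gives the same grasp; the last joint's range is limited). The gripper opens to 85 mm and grips with 20 to 120 N. Pads are 22 mm wide; open, the fingers measure 114 mm over their backs; the gripper's body (76 mm by 85 mm) begins 54 mm behind the grasp point. The pads swing forward as they close: fully open they stand 13 mm farther back than shut.
Start: joints at [-1.49, 0.286, 1.577, -0, 1.279, -0.15], TCP at [0.154, -0.657, 0.231] pointing down, gripper open.
Joint ranges: [-2.77, 2.77], [-0.9, 2.22], [0.21, 2.48], [-1.53, 4.67], [0.24, 2.81], [-2.84, 2.84]. Speed limits (rad/s): [2.79, 2.79, 3.14, 3.14, 3.14, 3.14].

## Interface

Orientations are given as a unit quaternion [x, y, z, w].
In Python, from plant import ctrl, vision, status, workorder gives the robot as it stands (ctrl), with the cameras (vision), the readings (status) and the job (workorder).
- The arm moves only by the shell command python3 inch.py 'ROWS' [FORCE]. ROWS is a JSON list of rows, 1 to 10 of them, each of 7 numbers: dx, dy, dz in m, then a rotation vector rx, ry, rz in rad, then the opening from 0.0 (shut) to 1.0 (fully open); each row is the pose to reach, as a shift and turn from the pose commanded when the command began, along the tool's axes at that moment; what a row does not reach only later rows make up. A row lasts 1/8 s, in which the tool goes at most 0.0625 m and 0.188 rad, less where a joint would pass 70% of its speed; a pose out of reach is approached as far as the arm can. The fingers move at their own pace and stop on an object; FORCE is the grip in N (left out, the last holds). Time passes only in rows, so rows that do not move let the fingers close. It prints the time, the measured TCP pose, the force, the opening and the grip force at its end.
- status.get_state(): the state, without advancing time (a new reading comes with each control period).
- vision.read_camera(name): name is "side" or "top"; returns a dict with "pixels" (420x560x3 uint8, red, green, blue), "camera_matrix" (3x3 intrinsics, pixels), "xyz" and "orientation" of the camera in the world. Camera axes: x right, y down, z forward; pixel columns grow to the right and rows downward; lengths in m; the calibration is good to about 2 mm. A picture is of the moment at which its call begins. There is no depth.
- workorder.sign_off(): hands the job in; it is judged then, once.
The state is a dict: "time": time; "qpos": joint angles; "dq": joint speeds; "joint_efforts": joint torques, N m; "eef_pos": TCP position; "tcp_rot": TCP orientation; "contact_force": force on the tool from outside, world axes, zero at the start; "wrist_torque": the same for the moment, N m; "opening": opening from 0.0 (shut) to 1.0 (fully open); "finger_force": force on a finger pad.
Only numpy, scipy, OpenCV 4.12 (cv2) and the standard library are available. Lean on these libraries where they do the work, as an engineer would, in place of code of your own. Each camera call takes 0.05 s, during which the arm holds its last target. There are 200 camera calls.

## Task

The access panel on the grey terminal enclosure stands ajar on its springy gasket because its quarter-turn fastener is out of line. Turn the winged fastener clockwise (seen from above) until you feel its stop, where the wing lines up with the two raised ribs on the panel, then press the panel fully home against the frame and finish while still holding it pressed shut, so a colleague can fit the edge screws. Leave the screwdriver, the marker pen and the relay where they are.

Things in the scene. Friction and masses are not known exactly. Their poses are not given: they have to be found in the camera images.
- enclosure: Grey metal terminal enclosure fixed on the bench, 170 mm (x) by 160 mm (y), 60 mm high. Origin: centre of its underside; z up, x from the panel's near free edge toward the hinge on the far side. Bolted feet project 17 mm from the left and right walls, two cable glands 20 mm from the right wall.
- panel: Flat aluminium access panel, 170 x 160 x 4 mm, on top of the enclosure, hinged along its far edge; carries the fastener. Origin on the hinge line (enclosure x = 89 mm, z = 61 mm); the panel lies from 4 to 174 mm from it toward own -x, top face at own z = 4 mm. Two raised dark ribs, 3.5 mm wide, 1.2 mm high, lie along x on either side of the fastener: the line to turn the wing to.
- panel_hinge (a joint): Opening of the panel in rad: 0 = fully home on the frame, 0.10 = ajar as at the start (near edge about 17 mm up). A gasket spring pushes it open: shutting it takes about 8 N downward at the fastener. A cross-pin under the fastener hits a slotted bracket at about 0.06 rad and stops the panel there unless the fastener is within about 0.25 rad of its stop.
- fastener (a joint): Angle of the quarter-turn fastener in rad, growing clockwise seen from above: 0 = wing crosswise to the ribs, 1.571 = against its firm stop, wing in line with the ribs. Starts at 0.1 to 1.0; turns with about 0.06 N m of friction and stays where left.
- wing_top (a point): Centre of the top of the fastener's steel wing, on the turning axis (point z, up), 28 mm above the panel's top. The wing is a bar 10 mm thick along own x, 38 mm long along own y, from 4 to 28 mm above the panel, on a collar of 28 mm diameter, 4 mm high. The axis stands 32 mm in from the panel's near edge, midway across.
- panel_edge (a point): Middle of the panel's near free edge, on its top face; 65 mm above the bench when the panel is fully home.
- driver_yellow: Loose screwdriver with yellow handle, 190 mm long, lying right of the enclosure. Bystander.
- marker: Loose white marker pen with a dark cap, 130 mm long, lying in front of the enclosure, to the right. Bystander.
- relay_cube: Loose small relay, 22 x 29 x 38 mm, standing on the right behind the enclosure. Bystander.

How it is judged:
On the way:
1. the fastener is turned to its stop, wing in line with the ribs (value of joint fastener above 1.32 rad), for 0.2 s.
At the end, for the whole second after the job is handed in: The fastener is within 0.25 rad of its stop (wing in line with the ribs), the panel is fully home (hinge under 0.01 rad, about 2 mm at its free edge) and the fingers still press on the panel or its fastener with more than 2 N; screwdriver, marker and relay lie within 30 mm of where they were (value of joint fastener above 1.32 rad and value of joint panel_hinge below 0.01 rad and contact force between panel and the fingers above 2 N and distance of each of driver_yellow, marker, relay_cube from where it was at the start of the episode below 0.03 m); the arm keeps its last pose, push and grip.
It fails at once if a bystander (screwdriver, marker or relay) is knocked away by more than 50 mm (distance of any of driver_yellow, marker, relay_cube from where it was at the start of the episode above 0.05 m).
It also fails if it takes over 38 s, if anything falls off the work surface, if the arm or the gripper's body presses on something with over 40 N, if the wrist force passes 120 N, or if a joint passes its speed limit or range.

## Working session

There is one attempt and no reset: what is moved stays moved. The work goes in short steps, Python scripts to look and compute and a shell command to move; the robot and the scene stay as the last step left them, time stands still between calls to the robot, and variables do not carry over. Pictures are saved under pics/ and viewed, at most 10 in all, crops included, and the job is handed in when it is done.

```bash
ls; mkdir -p pics
python3 - <<'E'
from plant import ctrl, vision, status, workorder
import cv2,pickle
d={}
for n in("side","top"):
    c=vision.read_camera(n);d[n]=c
    cv2.imwrite(f"pics/{n}0.png",c["pixels"][:,:,::-1])
    print(n,c["camera_matrix"],c["xyz"],c["orientation"])
pickle.dump(d,open("c0.pkl","wb"))
print(status.get_state())
E
```

```text
inch.py
pics
plant.py
side [[477.78081814   0.         271.58117302]
 [  0.         477.78081814 205.80081102]
 [  0.           0.           1.        ]] [ 0.20625831 -0.53802345  0.55451097] [ 0.8417982  -0.25082853  0.1417283  -0.45647994]
top [[416.60085891   0.         284.50744821]
 [  0.         416.60085891 206.59159349]
 [  0.           0.           1.        ]] [0.53884221 0.0421175  1.02981223] [ 0.71192132 -0.70131477  0.01406387 -0.03358315]
{'time': 0.1, 'qpos': array([-1.49000100e+00,  2.87133264e-01,  1.57805416e+00,  2.93348409e-05,
        1.27864129e+00, -1.49997425e-01]), 'dq': array([ 0.00130125, -0.00241035, -0.00291355, -0.00060677, -0.00071736,
       -0.00074618]), 'joint_efforts': array([ 6.82469781e-04, -4.07295978e+01, -2.93699849e+01, -1.33498684e-04,
        3.40231054e-03, -3.83133866e-06]), 'eef_pos': array([ 0.15439317, -0.65647602,  0.2300353 ]), 'tcp_rot': array([ 9.93349091e-01,  1.15136154e-01,  5.27101533e-05, -1.11687803e-03]), 'contact_force': array([ 0.39037024, -0.11007609,  0.58343251]), 'wrist_torque': array([-0.00196873, -0.00200635, -0.03431394]), 'finger_force': 0.0, 'opening': 1.0009734567873396}
```

View pics/side0.png

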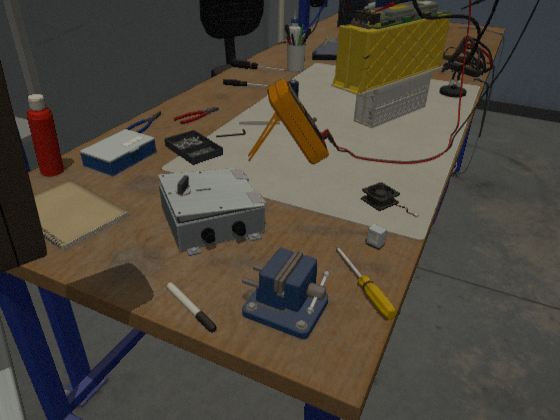

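View pics/top0.png

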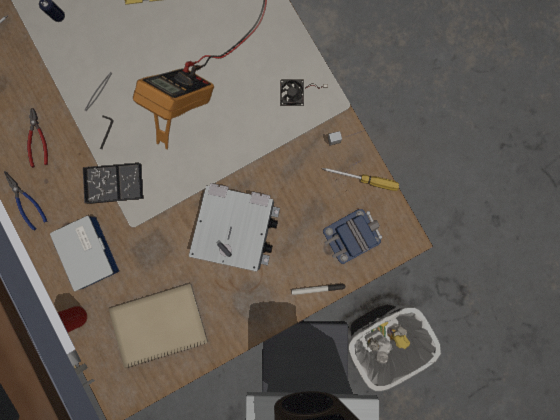

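Side view: enclosure centred near (211,205) with the wing near (183,183). Top view: enclosure near (232,228), wing near (224,249), ribs near (230,232), and bystanders to the right. Next I'll zoom in for exact points.

Run:
```python
import cv2,pickle,numpy as np
d=pickle.load(open("c0.pkl","rb"))
a=d["top"]["pixels"][178:278,180:285,::-1];b=d["side"]["pixels"][155:255,150:270,::-1]
a=cv2.resize(a,None,fx=6,fy=6,interpolation=cv2.INTER_CUBIC)
b=cv2.resize(b,None,fx=6,fy=6,interpolation=cv2.INTER_CUBIC)
cv2.imwrite("pics/tc.png",a);cv2.imwrite("pics/sc.png",b)
```

```text
(no output)
```

View pics/tc.png

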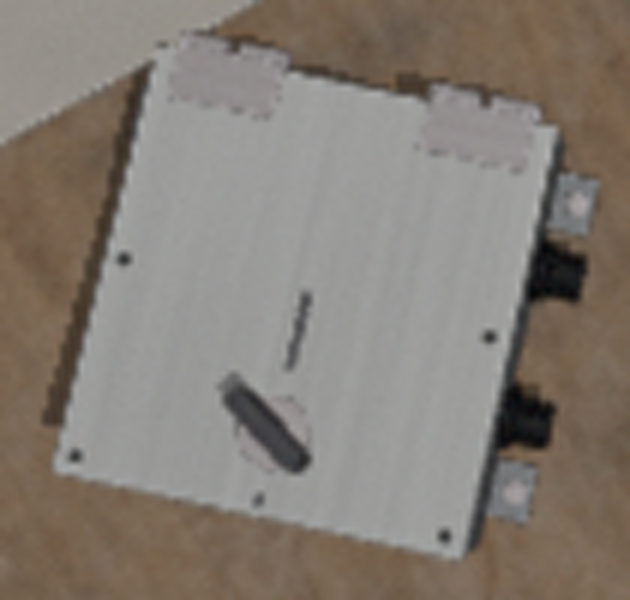

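View pics/sc.png

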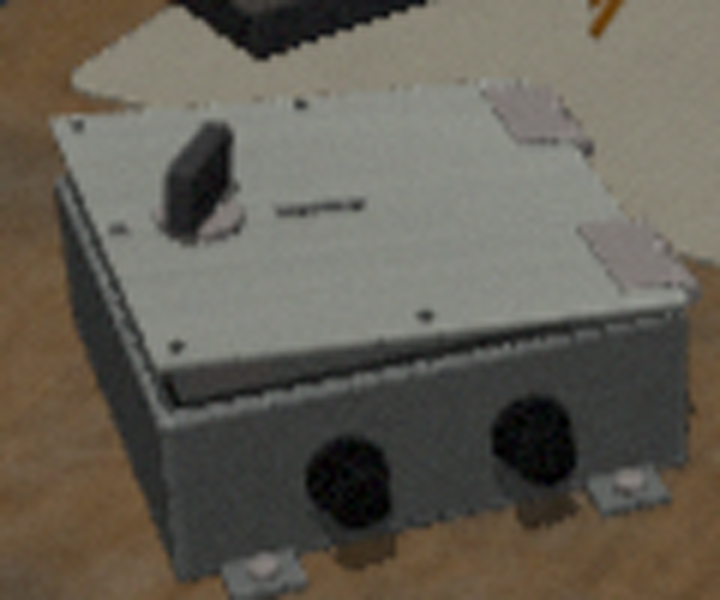

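Top crop: panel corners are near-left (55,468), near-right (468,557), far-right (560,128) and far-left (155,62). The wing's top runs from (229,392) to (301,464). Side crop: panel corners are (52,120), (170,362) and (690,297), and the wing top is centred near (199,143).

```bash
cat > h.py <<'E'
import numpy as np
from scipy.spatial.transform import Rotation as R
def proj(c,P):
    p=(np.atleast_2d(P)-c["xyz"])@R.from_quat(c["orientation"]).as_matrix()
    q=p@np.array(c["camera_matrix"]).T
    return q[:,:2]/q[:,2:]
def model(x,y,z,yaw,h,f):
    Re=R.from_euler('z',yaw);Rp=Re*R.from_euler('y',h)  # own -x edge rises for +y rot
    o=np.array([x,y,z])+Re.apply([.089,0,.061])
    g=lambda p:o+Rp.apply(p)
    # wing length dir: fastener 0 -> along panel y ; clockwise
    w=lambda s:g([-.142+s*np.sin(f),s*np.cos(f),.032])
    return dict(NL=g([-.174,.08,.004]),NR=g([-.174,-.08,.004]),FR=g([-.004,-.08,.004]),FL=g([-.004,.08,.004]),W=w(0),WA=w(.019),WB=w(-.019),E=g([-.174,0,.004]))
E
python3 - <<'E'
import pickle;from h import *
from scipy.optimize import least_squares
d=pickle.load(open("c0.pkl","rb"))
T=dict(NL=(55,468),NR=(468,557),FR=(560,128),FL=(152,60),WA=(227,391),WB=(303,466))
S=dict(NL=(52,120),NR=(170,362),FR=(690,297),W=(199,143))
cv=lambda u,o:(np.array(u)+.5)/6-.5+o
ob=[("top",k,cv(v,[180,178])) for k,v in T.items()]+[("side",k,cv(v,[150,155])) for k,v in S.items()]
def res(p):
    m=model(*p);return np.concatenate([proj(d[n],m[k])[0]-v for n,k,v in ob])
s=least_squares(res,[.49,.17,0,-.2,.1,.8]);print(s.x.round(4));
for o,r in zip(ob,s.fun.reshape(-1,2).round(1)):print(o[0],o[1],r)
m=model(*s.x);print({k:v.round(4) for k,v in m.items()})
# free triangulation of wing top centre
def tri(p): return np.concatenate([proj(d["top"],p)[0]-cv((265,429),[180,178]),proj(d["side"],p)[0]-cv(S["W"],[150,155])])
t=least_squares(tri,m["W"]);print("tri",t.x.round(4),t.fun.round(2))
E
```

```text
[ 5.514e-01  1.924e-01  2.000e-04 -1.781e-01  1.125e-01  5.689e-01]
top NL [-0.7  2. ]
top NR [-0.6  1. ]
top FR [-0.9 -0.1]
top FL [ 0.2 -1.7]
top WA [0.2 0.9]
top WB [-0.4  0.3]
side NL [-0.2 -0.5]
side NR [-0.4  0.4]
side FR [1.9 0.5]
side W [1.4 0.2]
{'NL': array([0.4835, 0.2859, 0.0848]), 'NR': array([0.4551, 0.1284, 0.0848]), 'FR': array([0.6214, 0.0985, 0.0657]), 'FL': array([0.6497, 0.256 , 0.0657]), 'W': array([0.5037, 0.201 , 0.109 ]), 'WA': array([0.5165, 0.2149, 0.1078]), 'WB': array([0.4908, 0.187 , 0.1101]), 'E': array([0.4693, 0.2072, 0.0848])}
tri [0.5028 0.2018 0.1092] [-0.45  0.9   0.86  0.02]
```

```bash
cat >> h.py <<'E'
YAW=-.178; W=np.array([.5033,.2013,.109])
def tgt(f,h=.1,back=0.,Wp=W):
    "tool pose aligned with panel normal, y across wing, TCP 'back' above wing top"
    Rp=R.from_euler('z',YAW)*R.from_euler('y',h)
    # wing length dir in panel: (sin f,cos f) -> tool x along it, z down
    return Wp+Rp.apply([0,0,back]), Rp*R.from_euler('z',np.pi/2-f)*R.from_euler('x',np.pi)
def delta(p,Rt):
    from plant import ctrl, vision, status, workorder
    s=status.get_state();R0=R.from_quat(s["tcp_rot"])
    return R0.inv().apply(p-s["eef_pos"]).round(4),(R0.inv()*Rt).as_rotvec().round(4)
E
python3 - <<'E'
from h import *
from plant import ctrl, vision, status, workorder
R0=R.from_quat(status.get_state()["tcp_rot"])
print(delta(np.array([.47,-.25,.24]),R0))
print(delta(np.array([.55,-.0,.24]),R0))
p,Rt=tgt(.57,back=.06);print(p,delta(p,Rt))
E
```

```text
(array([ 0.4002, -0.3235, -0.0091]), array([0., 0., 0.]))
(array([ 0.5353, -0.5486, -0.0086]), array([0., 0., 0.]))
[0.50919536 0.2002394  0.16870025] (array([ 0.5413, -0.7527,  0.0632]), array([ 0.0637, -0.0783, -0.5914]))
```

```bash
r='[0.40,-0.324,-0.01,0,0,0,1]'; python3 inch.py '[[0.40,-0.324,-0.01,0,0,0,1],[0.40,-0.324,-0.01,0,0,0,1],[0.40,-0.324,-0.01,0,0,0,1],[0.40,-0.324,-0.01,0,0,0,1],[0.40,-0.324,-0.01,0,0,0,1],[0.40,-0.324,-0.01,0,0,0,1],[0.40,-0.324,-0.01,0,0,0,1],[0.40,-0.324,-0.01,0,0,0,1],[0.40,-0.324,-0.01,0,0,0,1],[0.40,-0.324,-0.01,0,0,0,1]]'
python3 - <<'E'
from h import *
print(delta(*tgt(.57,back=.06)))
E
```

```text
time: 1.35
eef_pos: [0.4698, -0.2496, 0.2409]
tcp_rot: [0.993, 0.116, -0.0, -0.0]
contact_force: [-0.4, -0.7, -0.1]
opening: 0.998
finger_force: 0.0
(array([ 0.1422, -0.4286,  0.0722]), array([ 0.0654, -0.0765, -0.5895]))
```

```bash
python3 inch.py '[[0.07,-0.21,0,0.03,-0.04,-0.3,1],[0.07,-0.21,0,0.03,-0.04,-0.3,1],[0.07,-0.21,0,0.03,-0.04,-0.3,1],[0.07,-0.21,0,0.03,-0.04,-0.3,1],[0.142,-0.429,0.06,0.065,-0.077,-0.59,1],[0.142,-0.429,0.06,0.065,-0.077,-0.59,1],[0.142,-0.429,0.06,0.065,-0.077,-0.59,1],[0.142,-0.429,0.072,0.065,-0.077,-0.59,0.5],[0.142,-0.429,0.072,0.065,-0.077,-0.59,0.5],[0.142,-0.429,0.072,0.065,-0.077,-0.59,0.5]]'
python3 - <<'E'
from h import *
from plant import ctrl, vision, status, workorder
import cv2
print(delta(*tgt(.57,back=-.021)))
t=[vision.read_camera(n)["pixels"][:,:,::-1] for n in("top","side")]
a=cv2.resize(t[0][168:278,180:290],(400,400));b=cv2.resize(t[1][115:235,130:250],(400,400))
cv2.imwrite("pics/pre.png",cv2.hconcat([a,b]))
E
```

```text
time: 2.6
eef_pos: [0.5103, 0.1983, 0.1692]
tcp_rot: [0.916, 0.398, -0.042, -0.027]
contact_force: [1.0, 0.3, 0.9]
opening: 0.501
finger_force: 0.0
(array([ 0.0007, -0.0021,  0.0816]), array([ 0.001 ,  0.0006, -0.0031]))
```

View pics/pre.png

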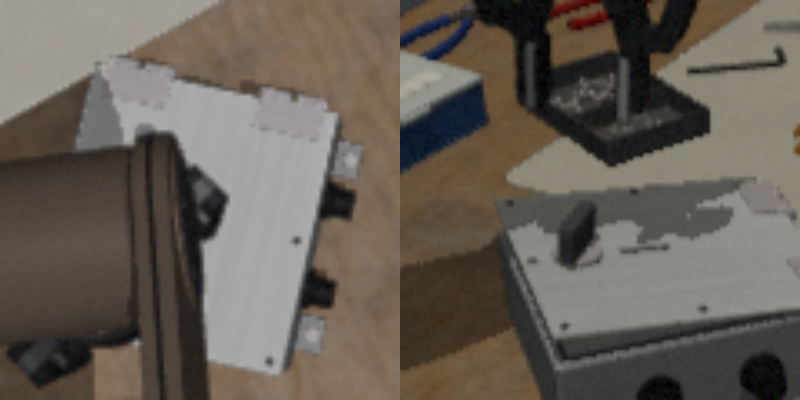

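The arm is straddling the wing: in the side view the fingers are at columns 530 and 625 and the wing is at 577. Next I descend and grip.

```bash
python3 inch.py '[[0.001,-0.002,0.05,0,0,0,0.5],[0.001,-0.002,0.07,0,0,0,0.5],[0.001,-0.002,0.08,0,0,0,0.5],[0.001,-0.002,0.08,0,0,0,0.5],[0.001,-0.002,0.08,0,0,0,0],[0.001,-0.002,0.08,0,0,0,0],[0.001,-0.002,0.08,0,0,0,0],[0.001,-0.002,0.08,0,0,0,0]]' 40
```

```text
time: 3.7
eef_pos: [0.5021, 0.2035, 0.0912]
tcp_rot: [0.916, 0.399, -0.04, -0.027]
contact_force: [-0.5, -0.9, 5.2]
opening: 0.104
finger_force: 44.0
```

```bash
python3 inch.py '[[0,0,-0.002,0,0,0.15,0],[0,0,-0.002,0,0,0.3,0],[0,0,-0.002,0,0,0.45,0],[0,0,-0.002,0,0,0.6,0],[0,0,-0.002,0,0,0.7,0],[0,0,-0.002,0,0,0.8,0],[0,0,-0.002,0,0,0.8,0]]'; python3 -c "
from plant import ctrl, vision, status, workorder;s=status.get_state();print(s['wrist_torque'],s['qpos'])"
```

```text
time: 4.58
eef_pos: [0.5021, 0.2036, 0.0915]
tcp_rot: [0.999, 0.011, -0.048, -0.01]
contact_force: [2.7, 1.1, -2.5]
opening: 0.103
finger_force: 43.0
[ 0.19270805 -0.66572121 -0.0781447 ] [0.18161889 0.20070207 1.95829458 0.03967196 1.07365728 1.70973218]
```

```bash
for i in 1; do python3 inch.py '[[0,0,0,0,0,0.08,0],[0,0,0,0,0,0.16,0],[0,0,0,0,0,0.16,0]]'; python3 -c "
from plant import ctrl, vision, status, workorder;s=status.get_state();print(s['wrist_torque'])"; python3 inch.py '[[0,0,0,0,0,0.08,0],[0,0,0,0,0,0.08,0]]'; python3 -c "
from plant import ctrl, vision, status, workorder;s=status.get_state();print(s['wrist_torque'])"; done
python3 - <<'E'
from h import *
print(delta(*tgt(1.571,back=-.021)))
E
```

```text
time: 4.95
eef_pos: [0.5021, 0.2036, 0.0915]
tcp_rot: [0.996, -0.068, -0.048, -0.006]
contact_force: [4.0, 1.7, -4.0]
opening: 0.099
finger_force: 42.8
[ 0.24823879 -0.84548292 -0.13000993]
time: 5.2
eef_pos: [0.502, 0.2036, 0.0915]
tcp_rot: [0.993, -0.107, -0.048, -0.004]
contact_force: [4.5, 3.0, -4.5]
opening: 0.103
finger_force: 43.0
[ 0.39456264 -0.82857742  0.48782678]
(array([-0.    ,  0.0021,  0.0034]), array([-0.0003, -0.0029, -0.0356]))
```

Run:
```python
from h import *
from plant import ctrl, vision, status, workorder
s=status.get_state();R0=R.from_quat(s["tcp_rot"]);Re=R.from_euler('z',YAW)
o=np.array([.5514,.1924,0])+Re.apply([.089,0,.061])
for h in(.05,.1):
    Q=Re*R.from_euler('y',-h)*Re.inv()
    print(h,delta(o+Q.apply(s["eef_pos"]-o),Q*R0))
```

```text
0.05 (array([-0.0007,  0.    ,  0.0071]), array([ 0.0018,  0.05  , -0.    ]))
0.1 (array([-0.001 ,  0.    ,  0.0142]), array([ 0.0036,  0.0999, -0.    ]))
```

```bash
python3 inch.py '[[0,0,0.003,0,0.025,0,0],[-0.001,0,0.007,0,0.05,0,0],[-0.001,0,0.011,0,0.075,0,0],[-0.001,0,0.014,0,0.1,0,0],[-0.001,0,0.014,0,0.1,0,0]]'; python3 inch.py '[[0,0,0.001,0,0,0,0],[0,0,0.002,0,0,0,0],[0,0,0.002,0,0,0,0]]';python3 -c "
from plant import ctrl, vision, status, workorder;s=status.get_state();print(s['wrist_torque'])"
```

```text
time: 5.82
eef_pos: [0.5002, 0.204, 0.079]
tcp_rot: [0.994, -0.108, 0.003, 0.002]
contact_force: [4.2, 1.3, 5.5]
opening: 0.107
finger_force: 44.4
time: 6.2
eef_pos: [0.5, 0.2041, 0.0773]
tcp_rot: [0.994, -0.109, 0.002, 0.002]
contact_force: [3.0, 0.7, 7.5]
opening: 0.101
finger_force: 44.7
[ 0.14672727 -0.36914991  0.46546685]
```

```bash
for k in 1; do python3 inch.py '[[0,0,0.001,0,0,0,0],[0,0,0.002,0,0,0,0],[0,0,0.002,0,0,0,0]]'; python3 inch.py '[[0,0,0.001,0,0,0,0],[0,0,0.002,0,0,0,0],[0,0,0.002,0,0,0,0]]'; done
```

```text
time: 6.58
eef_pos: [0.5, 0.2041, 0.0769]
tcp_rot: [0.994, -0.108, 0.001, 0.002]
contact_force: [-1.3, -1.0, 15.9]
opening: 0.104
finger_force: 45.8
time: 6.95
eef_pos: [0.5001, 0.2041, 0.0767]
tcp_rot: [0.994, -0.108, 0.001, 0.002]
contact_force: [-6.5, -1.4, 24.0]
opening: 0.104
finger_force: 47.0
```

Run:
```python
from plant import ctrl, vision, status, workorder
import cv2
t=[vision.read_camera(n)["pixels"][:,:,::-1] for n in("top","side")]
a=cv2.resize(t[0][168:278,180:290],(400,400));b=cv2.resize(t[1][145:265,150:270],(400,400))
cv2.imwrite("pics/post.png",cv2.hconcat([a,b]))
s=status.get_state();print(s["contact_force"],s["wrist_torque"])
```

```text
[-6.64226255 -0.80994771 24.64413174] [-0.21665821  1.04152901  0.35953957]
```

View pics/post.png

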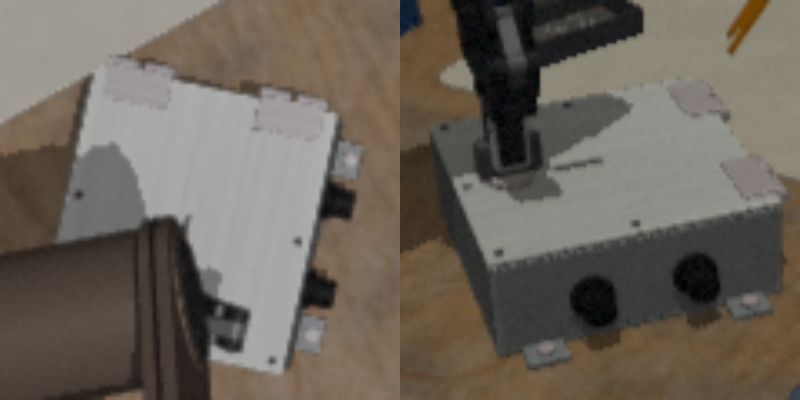

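In the side view the gap along the panel's near and right edges has closed (from (435,130) through (495,260) to (780,205)). The fingers grip the wing at (510,150), in line with the rib at (580,162). I'm handing the job in.

```bash
python3 -c "
from plant import ctrl, vision, status, workorder;print(workorder.sign_off())"
```

```text
the job is handed in; nothing more can be done
None
```

I turned the fastener clockwise to its stop, pressed the panel home, and handed the job in at about 7 s with the gripper still pressing down at about 24 N; the bystanders weren't touched, and the sign-off returned no verdict.

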